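# Fold out the inspection display's leg, stand it up and steady it

## Robot

A 6-joint arm with a two-finger parallel gripper is mounted at the origin on the work surface. World frame = base frame: x ahead of the robot, y to its left, z up, the work surface at z = 0. Lengths are in mm, angles in degrees, forces in N, time in s.
With the tool pointing down it reaches from about 300 to 775 mm from the base axis. Payload 14.6 kg.
Tool frame: the origin (TCP) lies midway between the tips of the shut fingers; the grasp point (between the pads) lies 19 mm behind it; z points along the fingers, y is the line along which they close (so a half turn about z gives the same grasp; the last joint's range is limited). The gripper opens to 94 mm and grips with 3 to 60 N. Pads are 16 mm wide; open, the fingers measure 119 mm over their backs; the gripper's body (75 mm by 177 mm) begins 78 mm behind the grasp point.
Start: joints at [-75.665, 17.183, 87.147, -0, 75.671, -3.816], TCP at [171.333, -522.622, 205.446] pointing down, gripper open.
Joint ranges: [-173.82, 173.82], [-45.26, 126.66], [13.44, 144.39], [-59.66, 239.66], [0, 175.72], [-146.38, 146.38]. Speed limits (degrees/s): [127.2, 127.2, 147.25, 180, 180, 180].

## Interface

Orientations are given as [roll, pitch, yaw] about the fixed x, y, z axes, in that order (R = Rz(yaw) Ry(pitch) Rx(roll)).
In Python, from workcell import env gives the robot as it stands.
- The arm moves only by the tool pendant, called after "Request:" in YAML: its name, and indented under it one key for each argument. Schema: {"type":"object","properties":{"increments":{"type":"string"},"grip_n":{"type":"number"},"only":{"type":"string"},"quiet":{"type":"boolean"},"lines":{"type":"string"}},"required":["increments"],"additionalProperties":false}. increments is a string of 1 to 20 rows, one to a line, with the numbers parted by spaces; each row has 7 numbers: the finger opening in mm, then dx, dy, dz in units of 25 mm, then a rotation vector rx, ry, rz in units of 2 degrees; each row shifts and turns the commanded pose from where the row before left it, along the tool's axes as they then stand; what a row does not reach is not made up. A row lasts 1/12 s, in which the tool goes at most 41.7 mm and 7.16 degrees, less where a joint would pass 70% of its speed; a pose out of reach is approached as far as the arm can. The fingers move at their own pace and stop on an object; grip_n is the grip in N (left out, the last holds). Time passes only in rows, so rows that do not move let the fingers close. The tool returns the time, the measured TCP pose, the force, the opening and the grip force at its end. only (a regular expression) keeps the lines of the reply that match it, lines (a string "A,B") keeps lines A to B, and quiet returns only ok. Input that does not fit is refused with a message, and nothing moves.
- env.read_state(): the state, without advancing time (a new reading comes with each control period).
- env.snapshot(name): name is "scene" or "top"; returns a dict with "pixels" (400x640x3 uint8, blue, green, red), "fx", "fy", "cx", "cy" (pixels), "R" (3x3) and "t" (3): a world point X has camera coordinates R X + t. Camera axes: x right, y down, z forward; pixel columns grow to the right and rows downward; lengths in mm; the calibration is good to about 2 mm. A picture is of the moment at which its call begins. There is no depth.
- env.close_job(): hands the job in; it is judged then, once.
The state is a dict: "clock": time; "q": joint angles; "joint_velocities": joint speeds; "tau": joint torques, N m; "tool_pos": TCP position; "tool_rot": TCP orientation; "contact_force": force on the tool from outside, world axes, zero at the start; "wrist_torque": the same for the moment, N m; "grip_width": finger opening in mm; "grasp_force": force on a finger pad.
Only numpy, scipy, OpenCV 4.12 (cv2) and the standard library are available. Lean on these libraries where they do the work, as an engineer would, in place of code of your own. Each camera call takes 0.05 s, during which the arm holds its last target. There are 200 camera calls.

## Task

The inspection display lies face down on the service mat with its prop leg folded against its back. While it lies there, swing the leg over its spring's dead centre until it has snapped fully open; then take the display by its carry handle, raise it gently onto its rounded lower edge, and hold it upright there on the mat so that it cannot tip while a colleague plugs in the probe. Finish still gripping the handle, with the display standing upright on the mat and its leg out, and leave the other things on the bench alone.

Things in the scene. Friction and masses are not known exactly. Their poses are not given: they have to be found in the camera images.
- mat: Grey rubber service mat, 360 x 310 x 5 mm, fixed flat on the bench (it does not slide). Origin: centre of its underside, on the bench; x and y along its 360 and 310 mm sides, z up. Its top is 5 mm above the bench.
- display: Loose flat display, about 0.8 kg: dark blue housing 210 mm wide (y), 165 mm from lower to upper edge (x), 34 mm thick (z). Origin on the screen face, midway along the 165 mm. x points from the lower edge to the handle, z out of the back. It starts face down: z up, x level and roughly away from the robot. Upright: x straight up (the back then faces where the lower edge pointed).
- lower_edge (a point): Centre of the lower edge, a rubber half-round of radius 17 mm along the full width (y); at x -68, z 17 mm in the display's frame. It is 17 mm above the mat while that edge rests on it, at any angle. So the display cannot stand by itself: let go, it leans back about 15 degrees onto the open leg or falls on its face.
- handle: Carry handle, a U of 14 mm steel bar fixed to the display's upper edge. Origin: centre of its straight bar, which runs along display y (94 mm free), at x 125, z 20 mm in the display's frame, 193 mm from lower_edge; axes as the display's. 38 mm gap between bar and housing. Lying, its axis is 20 mm above the mat. The bar can turn between gripping pads as the display rises.
- leg (a joint): Angle of the prop leg on the middle of the back, a 12 x 7 mm bar, 80 mm from hinge to foot: 0 = folded, pointing to the handle; 1.57 = square out from the back; 2.09 (stop) = fully open, out and towards the lower edge. A spring pulls it either way from a dead centre at 1.05, with 2 to 3 N at the foot; past it the leg snaps open by itself.
- leg_hinge (a point): Axis of the leg's hinge (along display y), at x -15, z 50 mm in the display's frame, that is 16 mm off the back.
- leg_foot (a point): Centre of the leg's rubber foot, a cross cylinder 16 mm thick, 30 mm long along display y, free at both ends. Folded it lies at x 65, z 50 mm in the display's frame, its underside 8 mm clear of the back, which is flat and clear beside it. Held by its ends, it can turn between the pads.
- dispenser: Bystander: white square solvent dispenser with a steel pump top, 62 x 62 x 142 mm. Origin under its centre.
- driver: Bystander: grey electric screwdriver lying on the bench, 182 mm long, 36 mm thick. Origin on the bench near its middle, x to its bit.
- module_tray: Bystander: dark tray of small metal plug-in modules, 215 x 150 x 16 mm. Origin under its centre.

How it is judged (in metres and radians):
On the way, in this order (a step that is already met when the one before it is completed fails the run):
1. the leg is past its dead centre and fully open (over 1.98 rad) while the display still lies on its face (value of joint leg above 1.98 rad and angle between display's own z axis and vertical below 0.15 rad), for 0.2 s.
2. the display stands upright on its lower edge, held by its handle (angle between display's own x axis and vertical below 0.1 rad and z of lower_edge in the frame of mat below 0.028 m and contact force between the fingers and handle above 4 N), for 0.3 s.
At the end, for the whole second after the job is handed in: The fingers grip the carry handle (more than 4 N), the display is upright within 5 degrees and still, its lower edge on the service mat (within 6 mm), the leg fully open (over 1.98 rad) (angle between display's own x axis and vertical below 0.09 rad and value of joint leg above 1.98 rad and z of lower_edge in the frame of mat below 0.028 m and x of lower_edge in the frame of mat between -0.18 and 0.18 m and y of lower_edge in the frame of mat between -0.155 and 0.155 m and contact force between the fingers and handle above 4 N and linear speed of display below 0.03 m/s); the arm keeps its last pose, push and grip.
It fails at once if the display is dropped or slammed (faster than 0.7 m/s) (linear speed of display above 0.7 m/s).
It fails at once if a bystander is moved by more than 20 mm (distance of any of dispenser, driver, module_tray from where it was at the start of the episode above 0.02 m).
It also fails if it takes over 53 s, if anything falls off the work surface, if the arm or the gripper's body presses on something with over 40 N, if the wrist force passes 120 N, or if a joint passes its speed limit or range.

## Working session

There is one attempt and no reset: what is moved stays moved. The work goes in short steps, Python scripts to look and compute and a tool call to move; the robot and the scene stay as the last step left them, time stands still between calls to the robot, and variables do not carry over. Pictures are saved under pics/ and viewed, at most 10 in all, crops included, and the job is handed in when it is done.

```bash
ls; mkdir -p pics
```

Create h.py:
```python
import numpy as np,cv2
from workcell import env
def ray(s,u,v):
    R=np.array(s["R"]);t=np.array(s["t"]).ravel()
    d=R.T@np.array([(u-s["cx"])/s["fx"],(v-s["cy"])/s["fy"],1]);return -R.T@t,d/np.linalg.norm(d)
def plane(s,u,v,z):
    c,d=ray(s,u,v);return c+d*(z-c[2])/d[2]
def tri(s1,p1,s2,p2):
    A=np.zeros((3,3));b=np.zeros(3);L=[]
    for s,p in((s1,p1),(s2,p2)):
        c,d=ray(s,*p);P=np.eye(3)-np.outer(d,d);A+=P;b+=P@c;L.append((c,d,P))
    x=np.linalg.solve(A,b);return x,[np.linalg.norm(P@(x-c)) for c,d,P in L]
def proj(s,X):
    p=np.array(s["R"])@np.array(X,float)+np.array(s["t"]).ravel();return s["fx"]*p[0]/p[2]+s["cx"],s["fy"]*p[1]/p[2]+s["cy"]
```

Run:
```python
from h import *
import pickle
d={}
for n in("scene","top"):
    s=env.snapshot(n);d[n]=s;cv2.imwrite(f"pics/{n}0.png",s["pixels"])
    print(n,s["fx"],-np.array(s["R"]).T@np.array(s["t"]).ravel(), np.array(s["R"])[2])
pickle.dump(d,open("s0.pkl","wb"));print(env.read_state())
```

```text
pics
workcell.py
scene 377.26796771226645 [1449.73897503  105.543768    907.42993962] [-0.7193681  -0.08984947 -0.68879359]
top 382.0349436310615 [ 398.95036812  -15.48891012 1300.48217029] [ 0.14023629  0.00817076 -0.99008435]
{'clock': 0.1, 'q': array([-7.56650991e+01,  1.72123054e+01,  8.71746703e+01,  1.05523169e-03,
        7.56689080e+01, -3.81602720e+00]), 'joint_velocities': array([ 0.01529195, -0.11072058, -0.07645994,  0.07973145,  0.02115388,
       -0.00300942]), 'tau': array([ 1.48044295e-03, -5.32641792e+01, -3.53283906e+01,  7.08934455e-02,
        2.34650873e-02, -7.83765245e-05]), 'tool_pos': array([ 171.28423836, -522.42373853,  204.95970452]), 'tool_rot': array([-1.79944308e+02, -4.73909929e-03,  1.81506641e+01]), 'contact_force': array([ 0.14211506,  0.48971928, -0.7962438 ]), 'wrist_torque': array([-0.03730358,  0.00213518,  0.00996742]), 'grasp_force': 0.0, 'grip_width': 94.07569619847402}
```

View pics/scene0.png

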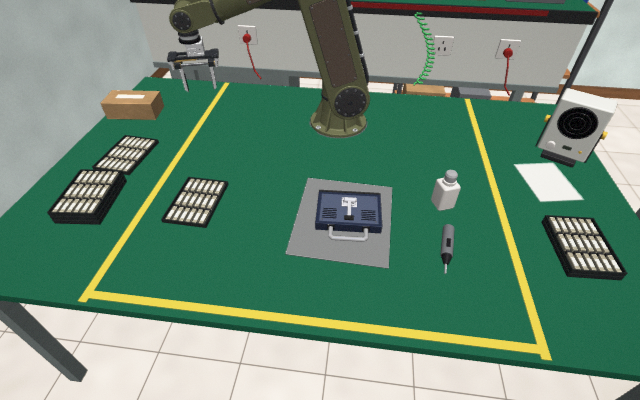

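View pics/top0.png

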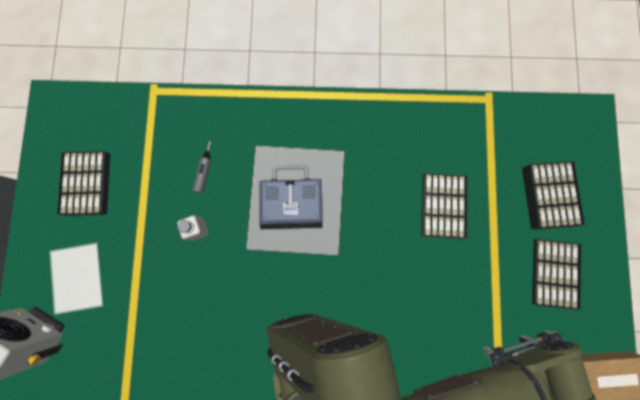

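The scene view has the display at about (349,211) with the handle at (349,235). The top view has the display at (291,203) and the handle at (290,171), with the dispenser and driver to its left in the top view (+y). I'll zoom in on both.

Run:
```python
from h import *
import pickle
d=pickle.load(open("s0.pkl","rb"))
a=cv2.resize(d["scene"]["pixels"][180:250,305:395],None,fx=8,fy=8,interpolation=cv2.INTER_CUBIC)[:,:]
b=cv2.resize(d["top"]["pixels"][155:235,250:335],None,fx=8,fy=8,interpolation=cv2.INTER_CUBIC)
a=cv2.resize(a,(400,311));b=cv2.resize(b,(400,376))
c=np.zeros((376,800,3),np.uint8);c[:311,:400]=a;c[:,400:]=b;cv2.imwrite("pics/z0.png",c)
```

```text
(no output)
```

View pics/z0.png

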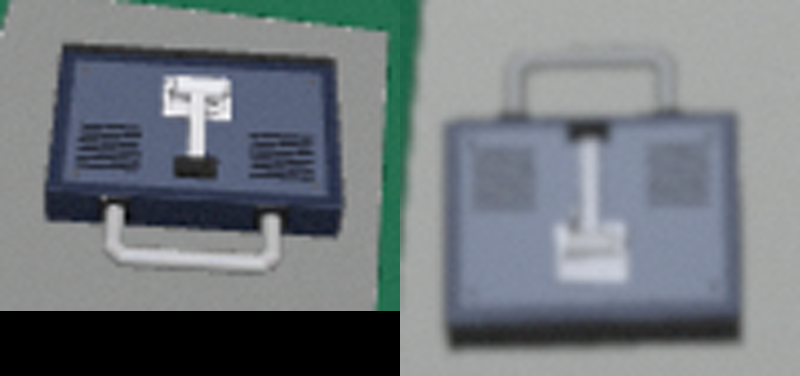

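Run:
```python
from h import *
import pickle
d=pickle.load(open("s0.pkl","rb"));S,T=d["scene"],d["top"]
sc=lambda u,v:(305+u/4.444-.4,180+v/4.443-.4)
tp=lambda u,v:(250+(u-400)/4.706-.4,155+v/4.7-.4)
pts=dict(foot=((195,166),(588,131)),barP=((270,264),(515,58)),barN=((120,256),(668,58)),hinge=((197,92),(591,241)),
 bk_hiP=((341,210),(443,117)),bk_hiN=((48,192),(737,113)),bk_loP=((331,62),(446,322)),bk_loN=((63,48),(740,318)))
for k,(a,b) in pts.items():
    x,e=tri(S,sc(*a),T,tp(*b));print(k,x.round(1),np.round(e,1))
# dark foot mask
for n,s,(u,v) in(("scene",S,sc(195,166)),("top",T,tp(588,131))):
    g=s["pixels"].max(2).astype(int);u,v=int(u),int(v)
    w=g[v-5:v+6,u-6:u+8];print(n,u,v);print(w)
# housing: blue
for n,s,r in(("scene",S,(300,180,400,250)),("top",T,(245,150,340,240))):
    p=s["pixels"].astype(int);m=((p[...,0]-p[...,2])>15).astype(np.uint8)
    q=np.zeros_like(m);q[r[1]:r[3],r[0]:r[2]]=m[r[1]:r[3],r[0]:r[2]]
    cs=cv2.findContours(q,0,1)[0];c=max(cs,key=cv2.contourArea);print(n,cv2.minAreaRect(c))
```

```text
foot [631.6  92.   56.3] [0.1 0.1]
barP [689.5 149.5  27.2] [0.1 0.1]
barN [692.9  42.7  23.1] [3.9 3.9]
hinge [553.8  87.5  53.8] [0.4 0.4]
bk_hiP [642.5 196.9  37.8] [0.8 0.8]
bk_hiN [651.1 -10.9  35.8] [1.6 1.6]
bk_loP [495.3 187.   42.5] [0.6 0.6]
bk_loN [503.8 -18.3  39.7] [0.1 0.1]
scene 348 216
[[126 124 123 124 127 161 224 227 222 134 124 124 124 125]
 [126 126 125 123 128 164 225 224 223 132 125 128 127 125]
 [129 125 124 127 130 160 224 226 222 133 128 124 124 127]
 [127 123 125 127 134 181 223 224 219 107 124 125 125 128]
 [124 118  82  63  59  80 109 110 107  64  71  86 125 128]
 [128 119  56  45  47  48  53  53  53  44  49  63 101 127]
 [124 118  59  45  47  47  45  49  47  38  49  68 124 125]
 [126 118  53  35  43  40  37  41  42  45  46  62 126 125]
 [127 121  70  29  26  33  25  31  39  37  38  63 124 125]
 [125 124 119 120 119 119 115  97  94  94  94 100 129 128]
 [125 126 125 125 126 125 127 126 123 123 121 126 125 125]]
top 289 182
[[168 169 168 167 168 168 170 169 169 167 169 168 171 170]
 [161 160 161 162 162 161 162 161 160 162 163 161 163 161]
 [141 143 144 142 140 140 139 141 139 141 141 143 146 146]
 [125 122 116 107 107 107 103 104 103 102 106 116 126 129]
 [127 120  99  78  68  67  66  67  68  68  76  99 122 134]
 [141 130 104  71  52  51  53  51  48  50  63 100 134 146]
 [153 142 109  71  55  66  76  78  76  63  72 110 143 158]
 [161 149 120  91  90 105 124 125 121 103  96 120 148 162]
 [162 155 140 127 127 146 166 172 162 137 128 140 155 161]
 [162 159 157 152 158 173 190 195 181 159 152 154 159 162]
 [162 163 162 162 168 182 197 201 187 163 157 161 163 164]]
scene ((348.6904602050781, 211.7264862060547), (66.17366027832031, 38.07954406738281), 3.094058036804199)
top ((290.3140563964844, 201.00433349609375), (43.31386947631836, 61.5880012512207), 88.66777801513672)
```

The two views agree with the text: back about 39 mm high, foot 55, bar 25, housing about 207 mm wide. The display's yaw is about 2.8°, its foot near (631.5, 92) and its bar near (691.5, 95.5). Moving above the foot.

The manual's scale: shifts go in units of 25 mm and turns go in units of 2 degrees. Converting my numbers, 31.4 mm is 1.256, -22 mm is -0.88.

Request:
pendant:
  increments: "94 1.256 -0.88 0 0 0 0\n94 1.256 -0.88 0 0 0 0\n94 1.256 -0.88 0 0 0 0\n94 1.256 -0.88 0 0 0 0\n94 1.256 -0.88 0 0 0 0\n94 1.256 -0.88 0 0 0 0\n94 1.256 -0.88 0 0 0 0\n94 1.256 -0.88 0 0 0 0\n94 1.256 -0.88 0 0 0 0\n94 1.256 -0.88 0 0 0 0\n94 1.256 -0.88 0 0 0 0\n94 1.256 -0.88 0 0 0 0\n94 1.256 -0.88 0 0 0 0\n94 1.256 -0.88 0 0 0 0\n94 1.256 -0.88 0 0 0 0\n94 1.256 -0.88 0 0 0 0\n94 1.256 -0.88 0 0 0 0\n94 1.256 -0.88 0 0 0 0\n94 1.256 -0.88 0 0 0 0\n94 1.256 -0.88 0 0 0 0"

```text
clock: 1.77
tool_pos: [631.7, 92.9, 205.0]
tool_rot: [-180.0, 0.0, 18.2]
contact_force: [-0.6, 0.8, 0.8]
grip_width: 93.9
grasp_force: 0.0
```

Request:
pendant:
  increments: "94 0 0 0.4 0 0 2.5\n94 0 0 0.8 0 0 2.5\n94 0 0 0.8 0 0 2.675\n94 0 0 0.8 0 0 0\n94 0 0 0 0 0 0\n94 0 0 0 0 0 0"

```text
clock: 2.27
tool_pos: [630.6, 91.1, 134.9]
tool_rot: [180.0, 0.1, 2.8]
contact_force: [-0.9, 0.1, 0.3]
grip_width: 94.0
grasp_force: 0.0
```
Descend to TCP z=43: 92 more. Foot mask check fine? Opening 94: inner ±47 around ±15. Finger backs ±59.5 on back flat; housing ±105. OK. Descend.

Converted, 25 mm is 1, 20 mm is 0.8.

Request:
pendant:
  increments: "60 0.04 0 1 0 0 0\n60 0 0 1 0 0 0\n60 0 0 0.8 0 0 0\n60 0 0 0.48 0 0 0\n60 0 0 0.24 0 0 0\n60 0 0 0.12 0 0 0\n60 0 0 0 0 0 0"

```text
clock: 2.85
tool_pos: [632.5, 91.2, 45.3]
tool_rot: [-180.0, -0.1, 2.8]
contact_force: [0.2, 0.6, -0.6]
grip_width: 60.2
grasp_force: 0.0
```

Run:
```python
from h import *
s=env.snapshot("scene");t=env.snapshot("top")
a=cv2.resize(s["pixels"][150:250,300:400],(400,400),interpolation=2);b=cv2.resize(t["pixels"][150:250,245:345],(400,400),interpolation=2)
cv2.imwrite("pics/a1.png",np.hstack([a,b]))
```

```text
(no output)
```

View pics/a1.png

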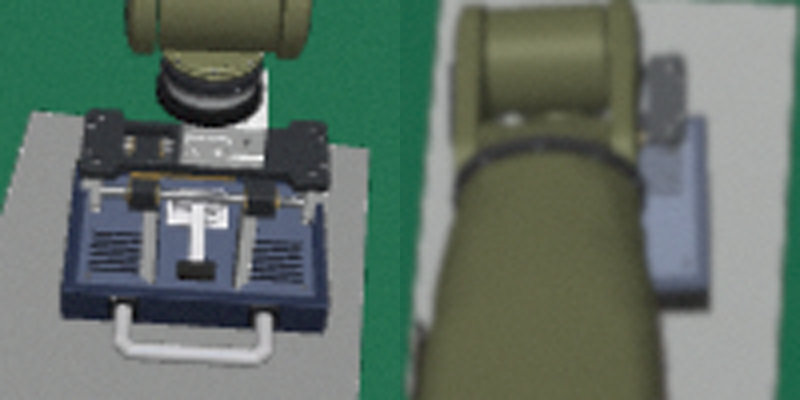

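The fingers (tips at crop (148,280) and (240,285)) straddle the foot at crop (195,268), centred and at the right x. Closing.

Request:
pendant:
  increments: "60 0 0 0.08 0 0 0\n20 0 0 0 0 0 0\n20 0 0 0 0 0 0\n20 0 0 0 0 0 0\n20 0 0 0 0 0 0\n20 0 0 0 0 0 0\n20 0 0 0 0 0 0\n20 0 0 0 0 0 0"
  grip_n: 20

```text
clock: 3.62
tool_pos: [632.1, 91.3, 42.5]
tool_rot: [-180.0, -0.0, 2.8]
contact_force: [-0.7, 1.3, 0.7]
grip_width: 29.8
grasp_force: 20.0
```

Run:
```python
import numpy as np
a=np.radians(np.arange(0,121,10));print(np.c_[np.diff(80*np.cos(a)),-np.diff(80*np.sin(a))].round(1).tolist())
```

```text
[[-1.2, -13.9], [-3.6, -13.5], [-5.9, -12.6], [-8.0, -11.4], [-9.9, -9.9], [-11.4, -8.0], [-12.6, -5.9], [-13.5, -3.6], [-13.9, -1.2], [-13.9, 1.2], [-13.5, 3.6], [-12.6, 5.9]]
```

Converted, -7 mm is -0.28, -6.9 mm is -0.276.

Request:
pendant:
  increments: "20 -0.012 0 -0.28 0 0 0\n20 -0.036 0 -0.276 0 0 0\n20 -0.06 0 -0.272 0 0 0\n20 -0.084 0 -0.268 0 0 0\n20 -0.108 0 -0.256 0 0 0\n20 -0.128 0 -0.248 0 0 0\n20 0 0 0 0 0 0"

```text
clock: 4.2
tool_pos: [621.4, 90.7, 84.2]
tool_rot: [-180.0, -0.1, 2.8]
contact_force: [-0.4, 0.1, -2.6]
grip_width: 29.9
grasp_force: 20.0
```

Request:
pendant:
  increments: "20 -0.148 0 -0.236 0 0 0\n20 -0.172 0 -0.22 0 0 0\n20 -0.188 0 -0.208 0 0 0\n20 -0.208 0 -0.188 0 0 0\n20 0 0 0 0 0 0"

```text
clock: 4.62
tool_pos: [602.9, 89.8, 105.0]
tool_rot: [180.0, -0.1, 2.8]
contact_force: [0.5, 0.1, -1.6]
grip_width: 30.1
grasp_force: 20.0
```

Forces are low and the foot is following. Continuing the arc to about 115°.

Request:
pendant:
  increments: "20 -0.22 0 -0.168 0 0 0\n20 -0.236 0 -0.152 0 0 0\n20 -0.248 0 -0.128 0 0 0\n20 -0.256 0 -0.108 0 0 0\n20 -0.268 0 -0.084 0 0 0\n20 -0.272 0 -0.06 0 0 0\n20 -0.276 0 -0.036 0 0 0\n20 -0.28 0 -0.012 0 0 0\n20 0 0 0 0 0 0"

```text
clock: 5.37
tool_pos: [551.1, 87.2, 123.4]
tool_rot: [180.0, -0.0, 2.8]
contact_force: [1.1, -0.4, 6.9]
grip_width: 29.7
grasp_force: 20.0
```

Request:
pendant:
  increments: "20 -0.28 0 0.012 0 0 0\n20 -0.276 0 0.036 0 0 0\n20 -0.272 0 0.06 0 0 0\n20 -0.268 0 0.084 0 0 0\n20 -0.256 0 0.108 0 0 0\n20 0 0 0 0 0 0\n20 0 0 0 0 0 0"

```text
clock: 5.95
tool_pos: [516.9, 85.6, 115.2]
tool_rot: [180.0, 0.1, 2.8]
contact_force: [-4.6, 0.1, 8.0]
grip_width: 29.8
grasp_force: 20.0
```

Request:
pendant:
  increments: "70 0 0 0 0 0 0\n70 0 0 0 0 0 0\n70 0 0 0 0 0 0\n70 0 0 -0.4 0 0 0\n70 0 0 -1.2 0 0 0\n70 0 0 -1.4 0 0 0\n70 0 0 -1.4 0 0 0\n70 0 0 0 0 0 0"

```text
clock: 6.62
tool_pos: [520.2, 85.8, 232.3]
tool_rot: [-180.0, -0.6, 2.8]
contact_force: [0.3, 0.4, 0.5]
grip_width: 69.5
grasp_force: 0.0
```

Request:
pendant:
  increments: "70 0 1.2 0 0 0 -3.5\n70 0 1.4 0 0 0 -3.5\n70 0 1.4 0 0 0 -3.5\n70 0 1.4 0 0 0 -3.5\n70 0 0 0 0 0 -3.5\n70 0 0 0 0 0 -3.5\n70 0 0 0 0 0 -3.5\n70 0 0 0 0 0 -3.5\n70 0 0 0 0 0 -3.5\n70 0 0 0 0 0 -3.5\n70 0 0 0 0 0 -3.5\n70 0 0 0 0 0 -3.5\n70 0 0 0 0 0 -3\n70 0 0 0 0 0 0"

```text
clock: 7.78
tool_pos: [549.5, -43.4, 225.3]
tool_rot: [180.0, 0.0, 92.9]
contact_force: [0.1, -0.5, -0.4]
grip_width: 70.1
grasp_force: 0.0
```

Run:
```python
from h import *
import pickle
s=env.snapshot("scene");t=env.snapshot("top");pickle.dump((s,t),open("s1.pkl","wb"))
a=cv2.resize(s["pixels"][150:250,300:400],(400,400),interpolation=2);b=cv2.resize(t["pixels"][155:235,250:330],(400,400),interpolation=2)
cv2.imwrite("pics/a2.png",np.hstack([a,b]))
```

```text
(no output)
```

View pics/a2.png

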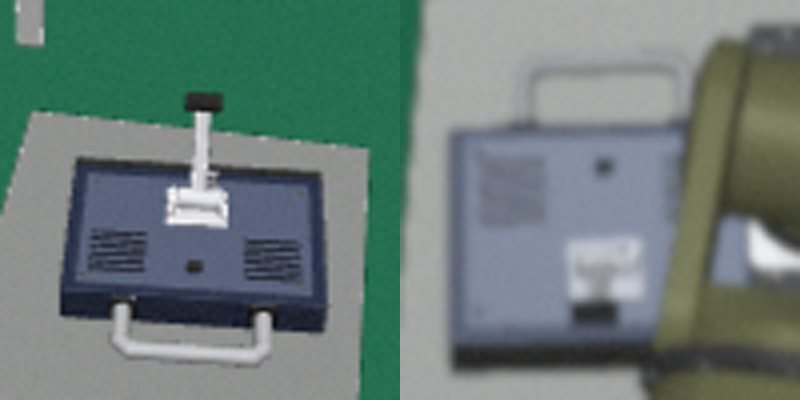

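The leg is open: the foot is at crop (204,102) in scene and (594,313) in top. Handle bar is near crop y 350 in scene. I'll measure foot and bar again.

Run:
```python
from h import *
import pickle
S,T=pickle.load(open("s1.pkl","rb"))
sc=lambda u,v:(300+u/4-.4,150+v/4-.4)
tp=lambda u,v:(250+(u-400)/5-.4,155+v/5-.4)
for k,a,b in(("foot",(204,102),(594,313)),("barP",(265,352),(525,63)),("barN",(120,345),(685,63)),("barmid",(193,352),(605,63)),("hiP",(325,303),(450,130))):
    x,e=tri(S,sc(*a),T,tp(*b));print(k,x.round(1),np.round(e,1))
print(*[plane(S,*sc(u,v),25).round(1) for u,v in((180,351),(220,353))], *[plane(T,*tp(u,63),25).round(1) for u in(560,605,640)])
```

```text
foot [509.7  85.8 124.3] [0.3 0.3]
barP [687.6 148.8  31.4] [1.8 1.8]
barN [691.3  39.3  27.2] [0.9 0.9]
barmid [690.1  94.6  26.1] [1.6 1.6]
hiP [638.4 194.3  39.9] [0.1 0.1]
[689.3  86.3  25. ] [687.2 116.8  25. ] [689.7 123.8  25. ] [690.5  93.1  25. ] [691.1  69.2  25. ]
```

Converted, 32.8 mm is 1.312, 30 mm is 1.2.

Request:
pendant:
  increments: "46 1.312 0 0 0 0 0\n46 1.312 0.592 0 0 0 0\n46 1.312 0.88 0 0 0 0\n46 1.312 0.88 0 0 0 0\n46 0 1.2 0 0 0 0\n46 0 1.2 0 0 0 0\n46 0 0.8 0 0 0 0\n46 0 0.34 0 0 0 0\n46 0 0 0 0 0 0\n46 0 0 0 0 0 0"

```text
clock: 8.72
tool_pos: [690.6, 94.3, 224.4]
tool_rot: [-179.9, -0.0, 92.4]
contact_force: [-0.5, -0.7, 1.4]
grip_width: 46.0
grasp_force: 0.0
```

Request:
pendant:
  increments: "46 0 0 1.4 0 0 0\n46 0 0 1.4 0 0 0\n46 0 0 1.4 0 0 0\n46 0 0 1.2 0 0 0\n46 0 0 0.8 0 0 0\n46 0 0 0 0 0 0"

```text
clock: 9.22
tool_pos: [688.1, 94.1, 65.6]
tool_rot: [-179.6, 0.0, 92.5]
contact_force: [0.2, -0.3, -0.3]
grip_width: 46.4
grasp_force: 0.0
```

Converted, 10 mm is 0.4, 20 mm is 0.8.

Request:
pendant:
  increments: "46 0 0.08 0.8 0 0 0\n46 0 0 0.6 0 0 0\n46 0 0 0.4 0 0 0\n46 0 0 0.24 0 0 0\n46 0 0 0.12 0 0 0\n46 0 0 0 0 0 0\n46 0 0 0 0 0 0"

```text
clock: 9.8
tool_pos: [693.1, 94.4, 16.7]
tool_rot: [180.0, -0.0, 92.6]
contact_force: [-0.6, -0.9, 0.2]
grip_width: 45.7
grasp_force: 0.0
```

Run:
```python
from h import *
s=env.snapshot("scene")
a=cv2.resize(s["pixels"][150:270,290:410],(600,600),interpolation=2)
cv2.imwrite("pics/a3.png",a)
```

```text
(no output)
```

View pics/a3.png

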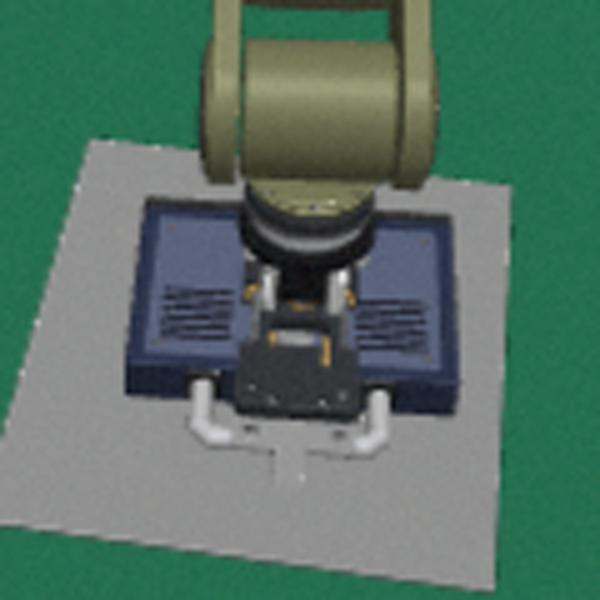

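The near finger is at crop (290,465), just in front of the bar (crop y≈445) and centred between the handle ends. Lowering a little and gripping.

Converted, 5 mm is 0.2, -1 mm is -0.04.

Request:
pendant:
  increments: "46 0 -0.04 0.2 0 0 0\n10 0 0 0 0 0 0\n10 0 0 0 0 0 0\n10 0 0 0 0 0 0\n10 0 0 0 0 0 0\n10 0 0 0 0 0 0\n10 0 0 0 0 0 0\n10 0 0 0 0 0 0"
  grip_n: 30

```text
clock: 10.52
tool_pos: [692.0, 94.4, 11.1]
tool_rot: [180.0, -0.0, 92.6]
contact_force: [1.2, 0.5, 1.2]
grip_width: 12.8
grasp_force: 30.0
```

Run:
```python
import numpy as np
a=np.radians(np.arange(0,91,5)+np.degrees(np.arctan2(3,193)));r=193
x=r*np.cos(a)-17*(a-a[0]);z=r*np.sin(a)
print(np.c_[np.arange(5,91,5),np.diff(x),-np.diff(z)].round(1).tolist(), x[-1]-x[0])
```

```text
[[5.0, -2.5, -16.8], [10.0, -3.9, -16.7], [15.0, -5.4, -16.4], [20.0, -6.8, -16.0], [25.0, -8.2, -15.5], [30.0, -9.5, -14.8], [35.0, -10.7, -14.1], [40.0, -11.9, -13.2], [45.0, -13.1, -12.2], [50.0, -14.1, -11.2], [55.0, -15.0, -10.0], [60.0, -15.8, -8.8], [65.0, -16.5, -7.5], [70.0, -17.1, -6.2], [75.0, -17.6, -4.8], [80.0, -18.0, -3.4], [85.0, -18.2, -1.9], [90.0, -18.3, -0.5]] -222.67986335748427
```

Converted, -8.4 mm is -0.336, -2 mm is -0.08.

Request:
pendant:
  increments: "10 0 -0.048 -0.336 0 0 0\n10 0 -0.052 -0.336 0 0 0\n10 0 -0.076 -0.336 0 0 0\n10 0 -0.08 -0.332 0 0 0\n10 0 -0.108 -0.328 0 0 0\n10 0 -0.108 -0.328 0 0 0\n10 0 0 0 0 0 0"

```text
clock: 11.1
tool_pos: [680.4, 93.9, 63.3]
tool_rot: [179.9, -0.0, 92.6]
contact_force: [0.6, -0.1, -3.0]
grip_width: 13.3
grasp_force: 30.0
```

Request:
pendant:
  increments: "10 0 -0.136 -0.32 0 0 0\n10 0 -0.136 -0.32 0 0 0\n10 0 -0.164 -0.312 0 0 0\n10 0 -0.164 -0.308 0 0 0\n10 0 -0.188 -0.296 0 0 0\n10 0 -0.192 -0.296 0 0 0\n10 0 0 0 0 0 0"

```text
clock: 11.68
tool_pos: [655.4, 92.8, 109.3]
tool_rot: [179.9, -0.0, 92.6]
contact_force: [3.5, 0.5, -0.2]
grip_width: 13.1
grasp_force: 30.0
```

Request:
pendant:
  increments: "10 0 -0.212 -0.284 0 0 0\n10 0 -0.216 -0.28 0 0 0\n10 0 -0.236 -0.264 0 0 0\n10 0 -0.24 -0.264 0 0 0\n10 0 -0.26 -0.244 0 0 0\n10 0 -0.264 -0.244 0 0 0\n10 0 0 0 0 0 0"

```text
clock: 12.27
tool_pos: [619.3, 91.2, 148.4]
tool_rot: [179.9, -0.0, 92.6]
contact_force: [5.3, 0.5, 2.4]
grip_width: 13.1
grasp_force: 30.0
```

Request:
pendant:
  increments: "10 0 -0.28 -0.224 0 0 0\n10 0 -0.284 -0.224 0 0 0\n10 0 -0.3 -0.2 0 0 0\n10 0 -0.3 -0.2 0 0 0\n10 0 -0.316 -0.176 0 0 0\n10 0 -0.316 -0.176 0 0 0\n10 0 0 0 0 0 0"

```text
clock: 12.85
tool_pos: [575.2, 89.1, 178.5]
tool_rot: [179.8, 0.0, 92.6]
contact_force: [6.8, -0.5, 7.3]
grip_width: 12.8
grasp_force: 30.0
```

Run:
```python
from h import *
s=env.snapshot("scene")
cv2.imwrite("pics/a4.png",cv2.resize(s["pixels"][120:260,270:430],(640,560),interpolation=2))
```

```text
(no output)
```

View pics/a4.png

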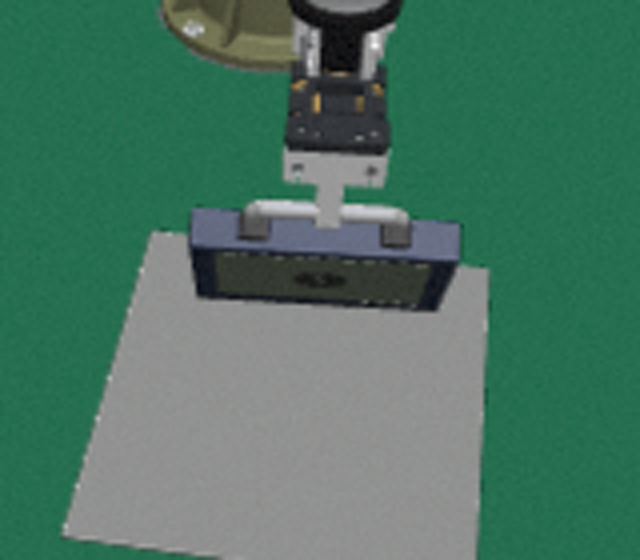

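The display is rising with its screen facing the camera. The handle is at crop (330,210) in the fingers and the lower edge is on the mat. Continuing to 80°.

Converted, -8 mm is -0.32, -3 mm is -0.12.

Request:
pendant:
  increments: "10 0 -0.328 -0.148 0 0 0\n10 0 -0.332 -0.148 0 0 0\n10 0 -0.34 -0.12 0 0 0\n10 0 -0.344 -0.12 0 0 0\n10 0 -0.352 -0.096 0 0 0\n10 0 -0.352 -0.092 0 0 0\n10 0 -0.32 -0.068 0 0 0\n10 0 -0.32 -0.06 0 0 0\n10 0 0 0 0 0 0\n10 0 0 0 0 0 0"

```text
clock: 13.73
tool_pos: [508.7, 85.9, 199.9]
tool_rot: [179.8, 0.0, 92.6]
contact_force: [3.9, -3.4, 15.7]
grip_width: 13.0
grasp_force: 30.0
```

Run:
```python
from h import *
import pickle
s=env.snapshot("scene");t=env.snapshot("top");pickle.dump((s,t),open("s2.pkl","wb"))
a=cv2.resize(s["pixels"][140:240,290:390],(400,400),interpolation=2);b=cv2.resize(t["pixels"][140:260,240:360],(400,400),interpolation=2)
cv2.imwrite("pics/a5.png",np.hstack([a,b]))
```

```text
(no output)
```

View pics/a5.png

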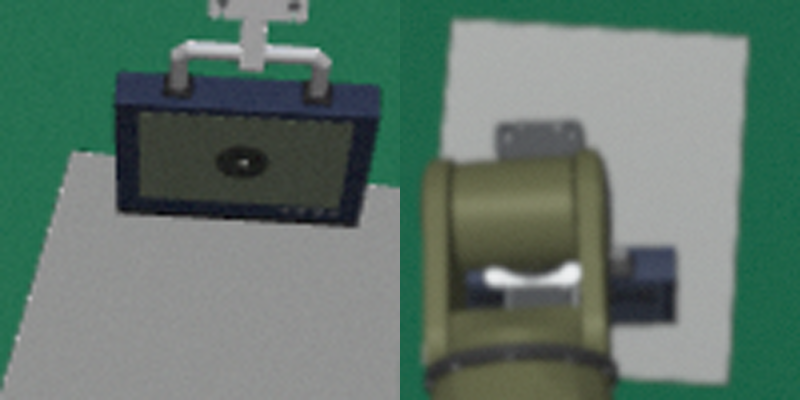

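The display is nearly upright. The −y top-edge corners are at crop (117,102)/(117,72) in scene and (677,249)/(677,281) in top, so I can get the tilt from them.

Run:
```python
from h import *
import pickle
S,T=pickle.load(open("s2.pkl","rb"))
sc=lambda u,v:(290+u/4-.4,140+v/4-.4)
tp=lambda u,v:(240+(u-400)/3.333-.4,140+v/3.333-.4)
f,e=tri(S,sc(117,102),T,tp(677,249));b,e2=tri(S,sc(117,72),T,tp(677,281))
print(f.round(1),e,b.round(1),e2,np.linalg.norm(f-b),np.degrees(np.arctan2(b[2]-f[2],f[0]-b[0])))
# front face tilt from scene: bottom corner at plane z=~5-22
for v in(211,214):
  for z in(5,10):print(v,z,plane(S,*sc(118,v),z).round(1))
print("mat corners",[plane(T,*tp(u,v),5).round(0)[:2] for u,v in((453,18),(748,38),(728,384))])
```

```text
[517.5 -18.2 160.5] [np.float64(1.877057252875302), np.float64(1.877057252875305)] [488.3 -20.5 167.9] [np.float64(0.28905954079376117), np.float64(0.28905954079381213)] 30.20602109165905 14.185740551871726
211 5 [476.  -20.6   5. ]
211 10 [481.4 -19.9  10. ]
214 5 [479.9 -20.1   5. ]
214 10 [485.3 -19.4  10. ]
mat corners [array([771., 221.]), array([758., -89.]), array([399., -76.])]
```

Create tilt.py:
```python
from h import *
# column profiles in scene: rows of top-back edge, front-top edge, lowest edge of housing
def prof(s,us,v0,v1):
    g=cv2.cvtColor(s["pixels"],cv2.COLOR_BGR2GRAY).astype(int)
    for u in us: print(u,[f"{v}:{g[v,u]}" for v in range(v0,v1)])
```

Run:
```python
from tilt import *
import pickle
S,T=pickle.load(open("s2.pkl","rb"))
prof(S,[321,380],155,170);prof(S,[321,340,360,378],188,200)
```

```text
321 ['155:84', '156:86', '157:74', '158:63', '159:60', '160:53', '161:54', '162:57', '163:58', '164:60', '165:59', '166:31', '167:24', '168:29', '169:28']
380 ['155:84', '156:87', '157:87', '158:85', '159:86', '160:84', '161:59', '162:51', '163:59', '164:55', '165:56', '166:57', '167:54', '168:61', '169:35']
321 ['188:30', '189:29', '190:20', '191:28', '192:21', '193:79', '194:139', '195:147', '196:143', '197:144', '198:144', '199:144']
340 ['188:60', '189:59', '190:39', '191:28', '192:30', '193:28', '194:77', '195:140', '196:147', '197:143', '198:146', '199:145']
360 ['188:62', '189:62', '190:60', '191:37', '192:48', '193:30', '194:25', '195:46', '196:140', '197:146', '198:146', '199:145']
378 ['188:25', '189:31', '190:22', '191:28', '192:25', '193:26', '194:27', '195:36', '196:57', '197:139', '198:144', '199:147']
```

Add to tilt.py:
```python
def rays(s,u,vb,vf,vl,yc):
    # bottom silhouette -> edge axis x; then for trial tilts, x of ray at the corner's height vs expected
    p=plane(s,u,vl,9.5);xe=p[0]-11.5;print("edge x here",xe.round(1),"at y",yc,(xe-.049*(yc-p[1])).round(1))
    for th in range(74,97,3):
        t=np.radians(th);c,n=np.cos(t),np.sin(t)
        hf=22+150.5*n-17*c;hb=22+150.5*n+17*c
        print(th,"front dx",(plane(s,u,vf,hf)[0]-(xe+150.5*c+17*n)).round(1),"back dx",(plane(s,u,vb,hb)[0]-(xe+150.5*c-17*n)).round(1))
```

Run:
```python
from tilt import *
import pickle
S,T=pickle.load(open("s2.pkl","rb"))
rays(S,321,157.2,165.4,192.9,86)
rays(S,378,160.6,168.5,196.1,86)
```

```text
edge x here 471.3 at y 86 466.5
74 front dx -9.3 back dx -6.7
77 front dx 1.6 back dx 2.6
80 front dx 12.2 back dx 11.5
83 front dx 22.4 back dx 19.8
86 front dx 32.2 back dx 27.5
89 front dx 41.6 back dx 34.7
92 front dx 50.5 back dx 41.3
95 front dx 58.9 back dx 47.4
edge x here 461.2 at y 86 466.1
74 front dx -7.7 back dx -3.2
77 front dx 3.2 back dx 6.1
80 front dx 13.9 back dx 14.9
83 front dx 24.1 back dx 23.2
86 front dx 33.9 back dx 31.0
89 front dx 43.3 back dx 38.1
92 front dx 52.2 back dx 44.8
95 front dx 60.7 back dx 50.8
```

Both columns and the bar position agree: the tilt is about 76.5° and the lower edge is at x≈466 and on the mat. The bar still needs about 49 mm back and 5 mm up.

Converted, -6 mm is -0.24, -5 mm is -0.2.

Request:
pendant:
  increments: "10 0 -0.28 -0.064 0 0 0\n10 0 -0.28 -0.052 0 0 0\n10 0 -0.28 -0.04 0 0 0\n10 0 -0.28 -0.032 0 0 0\n10 0 -0.24 -0.02 0 0 0\n10 0 -0.2 -0.012 0 0 0\n10 0 0 0 0 0 0\n10 0 0 0 0 0 0"

```text
clock: 14.5
tool_pos: [468.7, 84.3, 203.2]
tool_rot: [-180.0, 0.0, 92.6]
contact_force: [1.6, -2.1, -0.7]
grip_width: 13.0
grasp_force: 30.0
```

Run:
```python
from tilt import *
import pickle
s=env.snapshot("scene");pickle.dump(s,open("s3.pkl","wb"))
prof(s,[322,378],140,170);prof(s,[322,378],182,202)
```

```text
322 ['140:85', '141:85', '142:86', '143:84', '144:86', '145:83', '146:85', '147:88', '148:85', '149:87', '150:82', '151:68', '152:56', '153:54', '154:53', '155:54', '156:55', '157:54', '158:48', '159:34', '160:30', '161:31', '162:34', '163:33', '164:36', '165:31', '166:36', '167:33', '168:41', '169:29']
378 ['140:84', '141:85', '142:83', '143:85', '144:87', '145:85', '146:85', '147:86', '148:87', '149:84', '150:85', '151:86', '152:85', '153:87', '154:73', '155:54', '156:51', '157:55', '158:46', '159:51', '160:50', '161:62', '162:35', '163:37', '164:60', '165:55', '166:40', '167:41', '168:33', '169:34']
322 ['182:31', '183:34', '184:33', '185:34', '186:35', '187:34', '188:32', '189:34', '190:36', '191:22', '192:47', '193:139', '194:145', '195:144', '196:144', '197:144', '198:145', '199:143', '200:145', '201:147']
378 ['182:38', '183:33', '184:32', '185:36', '186:33', '187:34', '188:36', '189:33', '190:33', '191:32', '192:30', '193:33', '194:21', '195:32', '196:139', '197:146', '198:143', '199:145', '200:143', '201:142']
```

Run:
```python
from tilt import *
import pickle
S=pickle.load(open("s3.pkl","rb"))
rays(S,322,150.9,158.3,192.3,84)
rays(S,378,153.9,161.5,195.4,84)
```

```text
edge x here 467.8 at y 84 463.2
74 front dx -42.6 back dx -37.0
77 front dx -31.6 back dx -27.7
80 front dx -20.9 back dx -18.9
83 front dx -10.5 back dx -10.5
86 front dx -0.7 back dx -2.8
89 front dx 8.8 back dx 4.4
92 front dx 17.7 back dx 11.0
95 front dx 26.2 back dx 16.9
edge x here 457.6 at y 84 462.6
74 front dx -39.9 back dx -35.1
77 front dx -28.8 back dx -25.8
80 front dx -18.1 back dx -16.9
83 front dx -7.7 back dx -8.6
86 front dx 2.2 back dx -0.8
89 front dx 11.6 back dx 6.3
92 front dx 20.6 back dx 12.9
95 front dx 29.0 back dx 18.8
```

The tilt is now about 86.5–87°, with the edge on the mat at x≈463. A last small trim with a light press down.

Request:
pendant:
  increments: "10 0 -0.16 0.008 0 0 0\n10 0 -0.14 0.008 0 0 0\n10 0 -0.08 0.008 0 0 0\n10 0 0 0 0 0 0\n10 0 0 0 0 0 0\n10 0 0 0 0 0 0\n10 0 0 0 0 0 0\n10 0 0 0 0 0 0"
  grip_n: 40

```text
clock: 15.22
tool_pos: [459.5, 83.9, 202.8]
tool_rot: [-180.0, -0.0, 92.6]
contact_force: [0.3, 0.1, 1.4]
grip_width: 12.9
grasp_force: 40.0
```

Run:
```python
from tilt import *
import pickle
s=env.snapshot("scene");t=env.snapshot("top");pickle.dump((s,t),open("s4.pkl","wb"))
prof(s,[322,378],148,164);prof(s,[322,378],189,199)
a=cv2.resize(s["pixels"][120:240,290:410],(400,400),interpolation=2);b=cv2.resize(t["pixels"][140:260,240:360],(400,400),interpolation=2)
cv2.imwrite("pics/a6.png",np.hstack([a,b]))
```

```text
322 ['148:84', '149:86', '150:70', '151:50', '152:50', '153:53', '154:52', '155:52', '156:74', '157:38', '158:33', '159:38', '160:32', '161:36', '162:36', '163:39']
378 ['148:85', '149:88', '150:86', '151:83', '152:83', '153:75', '154:54', '155:50', '156:52', '157:56', '158:53', '159:75', '160:42', '161:37', '162:71', '163:56']
322 ['189:34', '190:31', '191:26', '192:76', '193:140', '194:146', '195:144', '196:145', '197:148', '198:144']
378 ['189:36', '190:31', '191:36', '192:35', '193:38', '194:35', '195:30', '196:138', '197:145', '198:146']
```

View pics/a6.png

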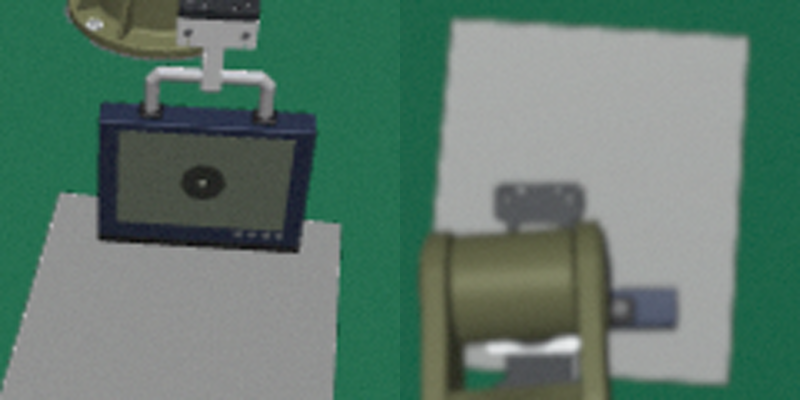

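The display stands upright: in top only its top edge shows (crop y 290–328), with the edge on the mat in scene and the handle gripped at crop (212,78). Checking the tilt numerically.

Run:
```python
from tilt import *
import pickle
S,T=pickle.load(open("s4.pkl","rb"))
rays(S,322,149.9,156.7,192.1,84)
rays(S,378,153.2,159.7,195.4,84)
print(env.read_state()["grasp_force"])
```

```text
edge x here 466.7 at y 84 462.1
74 front dx -50.0 back dx -41.5
77 front dx -38.9 back dx -32.1
80 front dx -28.2 back dx -23.3
83 front dx -17.9 back dx -14.9
86 front dx -8.0 back dx -7.2
89 front dx 1.5 back dx -0.0
92 front dx 10.5 back dx 6.5
95 front dx 18.9 back dx 12.5
edge x here 457.6 at y 84 462.6
74 front dx -49.4 back dx -38.9
77 front dx -38.2 back dx -29.5
80 front dx -27.5 back dx -20.7
83 front dx -17.1 back dx -12.4
86 front dx -7.2 back dx -4.6
89 front dx 2.3 back dx 2.5
92 front dx 11.3 back dx 9.1
95 front dx 19.7 back dx 15.0
39.99827563762665
```

Request:
pendant:
  increments: "10 0 0 0 0 0 0\n10 0 0 0 0 0 0\n10 0 0 0 0 0 0\n10 0 0 0 0 0 0"

```text
clock: 15.65
tool_pos: [459.5, 83.9, 202.9]
tool_rot: [180.0, -0.0, 92.6]
contact_force: [0.8, -0.0, 1.4]
grip_width: 13.0
grasp_force: 40.0
```

```bash
python3 -c "
from workcell import env
print(env.close_job())"
```

```text
the job is handed in; nothing more can be done
None
```

I handed the job in at 15.7 s with the display upright (measured 88–90°), its lower edge on the mat, the leg snapped open before the lift, and the handle gripped at 40 N; `close_job()` returned no verdict.

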